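Open the touch-latch reagent cabinet

ROBOT

A 6-joint arm with a two-finger parallel gripper is mounted at the origin on the work surface. World frame = base frame: x ahead of the robot, y to its left, z up, the work surface at z = 0. Lengths are in m, angles in rad, forces in N, time in s.
With the tool pointing down it reaches from about 0.425 to 1.125 m from the base axis. Payload 14.9 kg.
Tool frame: the origin (TCP) lies on the mounting face of the last link; the fingertips stand 191 mm ahead of it and the grasp point (between the pads) lies 172 mm ahead of it (arm.tip_reach is the distance from the TCP to the fingertips, in m); z points along the fingers, x is the direction in which the jaws open and shut, and the axes are right-handed (so a half turn about z gives the same grasp; the last joint's range is limited). The gripper opens to 91 mm and grips with 3 to 60 N. Pads are 32 mm wide; open, the fingers measure 118 mm over their backs; the gripper's body (76 mm by 178 mm) begins 60 mm behind the grasp point.
Start: joints at [-1.252, 0.379, 1.734, -0, 1.028, -0.033], TCP at [0.241, -0.657, 0.405] pointing down, gripper open.
Joint ranges: [-2.77, 2.77], [-0.74, 2.19], [0, 2.66], [-1.06, 4.2], [0.31, 2.87], [-3.08, 3.08]. Speed limits (rad/s): [1.89, 1.89, 2.39, 3.14, 3.14, 3.14].

INTERFACE

Orientations are given as a 3x3 rotation matrix whose columns are the frame's x, y, z axes.
In Python, from cell import readout, eyes, job, arm gives the robot as it stands.
- The arm moves only by the shell command python3 -m creep 'ROWS' [FORCE]. ROWS is text: rows parted by semicolons, each of 7 numbers parted by spaces: the finger opening in m, from 0 to 0.0912, then the shift along the world's x, y, z in m, then the turn, a rotation vector about the world's x, y, z in units of 8 degrees (1.0 is 8 degrees). A call has 1 to 5 rows; each row shifts and turns the commanded pose from where the row before left it; what a row does not reach is not made up. A row lasts 1/8 s, in which the tool goes at most 62.5 mm and 10.7 degrees, less where a joint would pass 70% of its speed; a pose out of reach is approached as far as the arm can. A call is refused whole if a number of a shift passes 0.0625 or a number of a turn 1, either way. A call with a gripper value outside its range is refused whole. The fingers move at their own pace and stop on an object; FORCE is the grip in N (left out, the last holds). Time passes only in rows, so rows that do not move let the fingers close. It gives the time, the measured TCP pose, the force and the opening at its end, in the units of the state.
- readout.get_obs(): the state, without advancing time (a new reading comes with each control period).
- eyes.grab_frame(name): name is "side" or "top" or "wrist"; returns a dict with "frame" (400x640x3 uint8, red, green, blue), "K" (3x3 intrinsics, pixels), "dist_coeffs" ([k1, k2, p1, p2, k3] as OpenCV has them; the pictures are not rectified), "pose" (4x4, takes a point from camera to world coordinates). Camera axes: x right, y down, z forward; pixel columns grow to the right and rows downward; lengths in m; the calibration is good to about 2 mm. A picture is of the moment at which its call begins. There is no depth.
- job.finish_job(): hands the job in, once; it reports no verdict.
The state is a dict: "time": time; "joint_pos": joint angles; "joint_velocities": joint speeds; "joint_efforts": joint torques, N m; "ee_pos": TCP position; "ee_rot": TCP orientation; "force": force on the tool from outside, world axes, zero at the start; "torque": the same for the moment, N m; "grip_width": opening from 0.0 (shut) to 1.0 (fully open).
Only numpy, scipy, OpenCV 4.12 (cv2) and the standard library are available. Lean on these libraries where they do the work, as an engineer would, in place of code of your own. Each camera call takes 0.05 s, during which the arm holds its last target.

TASK

Open the blue-doored bench cabinet: push its door in at the white spot so that the touch catch lets go, take your finger away and let the door spring ajar by itself, then reach behind its free edge with a fingertip and push the door wide open, about 75 degrees, and leave it standing so. Only push, never take hold of the door; keep the green-doored cabinet shut, and leave the glassware, bottles and other things standing where they are.

Things in the scene. Friction and masses are not known exactly. Their poses are not given: they have to be found in the camera images.
- cabinet_blue: White bench cabinet, fixed, 200 deep (x) x 200 wide (y) x 220 mm high, blue door in front, blue square on top, open box behind the door. Origin: centre of its underside. x axis from door to back (pushing the door in is +x), y towards the door's free edge, z up. Front rim at x = -100 mm; shut door's outer face at x = -126, inner face -108. Stands left or right of the green one.
- blue_door (a joint): Blue door angle, rad: 0 shut, positive open (free edge swings towards the robot), stop at 1.5. Handle-less panel, 18 thick, 196 wide, 10 to 215 mm above the bench. Once released and let go of, it springs out within about 1.5 s and stops ajar at about 0.4. Friction then holds it where left, up to about 1.4 (beyond, it creeps back). Pushing it open takes up to 6 N at the free edge.
- blue_latch (a joint): Catch inside the blue cabinet, m: 0 holding, 0.014 let go. It lets go once the door is pushed in 3 mm at the white spot (door angle -0.018), about 6 N there; the door stops at 7 mm (-0.045). It does not catch again. The door's inner face has a small steel striker, 34 mm long, 170 mm from the hinge, 60 mm above the bench.
- blue_press (a point): Centre of the white spot, 22 mm across, on the outer face of the blue door, 165 mm from the hinge, 175 mm above the bench (40 mm below the door's top edge). A white dot on the top edge lies above it. Moves with the door; x inward through the door, y towards the free edge, z up.
- blue_hinge (a point): Point on the blue door's vertical hinge axis, in the plane of its inner face, at the height of its top edge (215 mm above the bench); lies at x = -108, y = -98 mm of the cabinet frame. Frame turns with the door: the panel fills x from -18 to 0 mm, y from 0 to 196 mm, z from -205 to 0.
- cabinet_green: The same cabinet with a green door and a green square on its top, same frame. To be left shut.
- green_door (a joint): Angle of the green door in rad, 0 shut. Same touch latch.
- green_latch (a joint): Catch inside the green cabinet in m: 0 holding, 0.014 let go. Must stay holding.
- dropper_a: Amber glass dropper bottle, 48 mm diameter, 117 mm high with its orange rubber bulb, standing behind the middle of the green cabinet's top. Loose, to be left alone. Origin at the centre of its underside.
- dropper_b: A second amber dropper bottle, 48 mm diameter, 117 mm high. Loose, to be left alone. Origin at the centre of its underside.
- rack: Green test-tube rack, 70 x 200 mm, 106 mm high with its glass tubes. Loose, to be left alone. Origin at the centre of its underside.
- flask: Small conical glass flask, 80 mm foot, 105 mm high. Loose, to be left alone. Origin at the centre of its underside.
- beaker: Glass beaker, 70 mm diameter, 85 mm high. Loose, to be left alone. Origin at the centre of its underside.
- timer: Flat black lab timer with three orange keys, 75 x 110 x 14 mm. Loose, to be left alone. Origin at the centre of its underside.
- dish: Small glass dish, 60 mm diameter, 15 mm high, standing behind the middle of the blue cabinet's top. Loose, to be left alone. Origin at the centre of its underside.

How it is judged:
By the outcome, as a careful person would: the job done as asked, in the order asked, and still so for the second after the job is handed in, with the robot touching nothing.
It also fails if it takes over 58 s, if anything falls off the work surface, if the arm or the gripper's body presses on something with over 40 N, if the wrist force passes 120 N, or if a joint passes its speed limit or range.

## Working session

There is one attempt and no reset: what is moved stays moved. The work goes in short steps, Python scripts to look and compute and a shell command to move; the robot and the scene stay as the last step left them, time stands still between calls to the robot, and variables do not carry over. Pictures are saved under pics/ and viewed, and the job is handed in when it is done.

```bash
ls; mkdir -p pics; python3 - <<'E'
from cell import readout, eyes, job, arm
import cv2
o=readout.get_obs(); print({k:o[k] for k in('time','ee_pos','ee_rot','force','grip_width')}, arm.tip_reach)
for n in('side','top','wrist'):
    f=eyes.grab_frame(n); cv2.imwrite(f'pics/{n}0.png',f['frame'][:,:,::-1]); print(n,f['K'].tolist(),f['pose'].round(3).tolist(),f['dist_coeffs'])
E
```

```text
pics
{'time': 0.0, 'ee_pos': array([ 0.24114823, -0.65693691,  0.40409098]), 'ee_rot': array([[ 3.44605598e-01, -9.38747494e-01, -3.52770289e-04],
       [-9.38746890e-01, -3.44605777e-01,  1.06569566e-03],
       [-1.12198581e-03, -3.60826780e-05, -9.99999370e-01]]), 'force': array([0.03634468, 0.37121004, 0.02974558]), 'grip_width': 0.9973205340604562} 0.1908
side [[421.75411654173536, 0.0, 323.79798714006176], [0.0, 421.75411654173536, 203.45260669676225], [0.0, 0.0, 1.0]] [[-0.08, 0.947, -0.31, 0.926], [0.997, 0.079, -0.018, -0.009], [0.007, -0.31, -0.951, 1.301], [0.0, 0.0, 0.0, 1.0]] [-0.05411109  0.          0.          0.          0.        ]
top [[465.506219357643, 0.0, 322.3723670666365], [0.0, 465.506219357643, 197.87452214099875], [0.0, 0.0, 1.0]] [[0.028, -0.989, 0.147, 0.312], [-1.0, -0.026, 0.016, -0.041], [-0.012, -0.147, -0.989, 1.695], [0.0, 0.0, 0.0, 1.0]] [-0.00537459  0.          0.          0.          0.        ]
wrist [[283.7135705391345, 0.0, 320.5253205463587], [0.0, 283.7135705391345, 199.6265346004438], [0.0, 0.0, 1.0]] [[0.345, -0.907, -0.243, 0.31], [-0.939, -0.333, -0.088, -0.631], [-0.001, 0.259, -0.966, 0.383], [0.0, 0.0, 0.0, 1.0]] [-0.01292721  0.          0.          0.          0.        ]
```

View pics/side0.png

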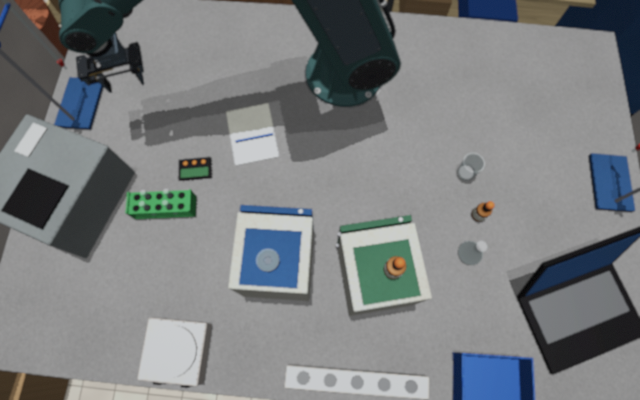

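View pics/top0.png

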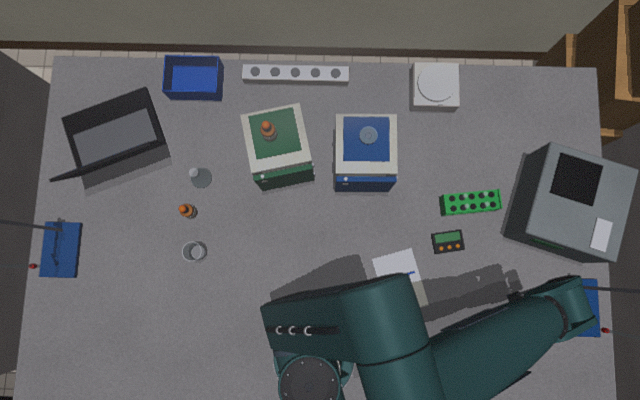

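View pics/wrist0.png

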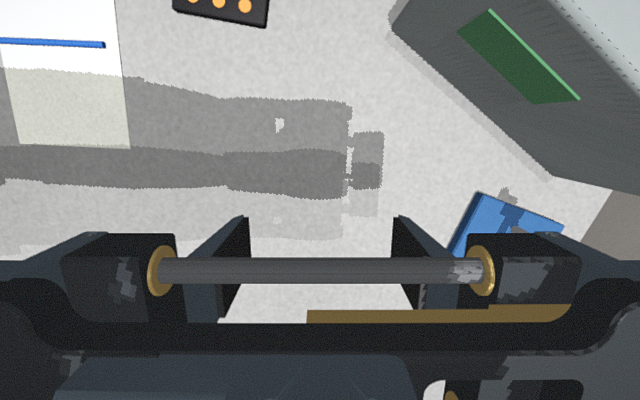

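Blue cabinet is right of the green one. In the side view, the blue door's dot is at about (300,211) and the green's at (402,219). In the top view, the blue dot is at about (346,183). Both free edges point to +y. Next I measure it.

```bash
cat > h.py <<'E'
import numpy as np, cv2
from cell import readout, eyes, job, arm
def ray(f,uv):
    p=cv2.undistortPoints(np.array([[uv]],float),f['K'],f['dist_coeffs'])[0,0]
    T=f['pose']; d=T[:3,:3]@np.array([p[0],p[1],1]); return T[:3,3],d
def onz(f,uv,z):
    o,d=ray(f,uv); return o+d*(z-o[2])/d[2]
def proj(f,P):
    T=np.linalg.inv(f['pose']); r=cv2.Rodrigues(T[:3,:3])[0]
    return cv2.projectPoints(np.array(P,float).reshape(-1,3),r,T[:3,3],f['K'],f['dist_coeffs'])[0][:,0]
def tri(f1,u1,f2,u2):
    o1,d1=ray(f1,u1);o2,d2=ray(f2,u2)
    s=np.linalg.lstsq(np.c_[d1,-d2],o2-o1,rcond=None)[0]
    a=o1+d1*s[0];b=o2+d2*s[1]; return (a+b)/2,np.linalg.norm(a-b)
E
cat > m.py <<'E'
from h import *
F={n:eyes.grab_frame(n) for n in('side','top')}
for n,f in F.items():
    im=f['frame']; hsv=cv2.cvtColor(im,cv2.COLOR_RGB2HSV)
    for c,(lo,hi) in {'blue':((98,110,40),(125,255,255)),'green':((65,70,20),(90,255,255))}.items():
        m=cv2.inRange(hsv,lo,hi)
        cs,_=cv2.findContours(m,cv2.RETR_EXTERNAL,cv2.CHAIN_APPROX_NONE)
        for k in cs:
            a=cv2.contourArea(k)
            if a<250: continue
            r=cv2.minAreaRect(k); b=cv2.boxPoints(r)
            print(n,c,a,np.round(r[0]),np.round(r[1]))
            W=[onz(f,p,.22) for p in b]
            print('   at z.22:',np.round(onz(f,r[0],.22),4)[:2],[tuple(np.round(w[:2],3)) for w in W])
    crop={'side':(225,190,110*2,130),'top':(235,95,170,105)}[n]
    x,y,w,h=crop
    cv2.imwrite(f'pics/crop_{n}.png',cv2.resize(im[y:y+h,x:x+w,::-1],None,fx=3.5,fy=3.5,interpolation=cv2.INTER_CUBIC))
E
python3 m.py
```

```text
side blue 3434.5 [494. 376.] [46. 81.]
   at z.22: [0.979  0.4149] [(np.float64(0.932), np.float64(0.316)), (np.float64(0.919), np.float64(0.518)), (np.float64(1.026), np.float64(0.513)), (np.float64(1.037), np.float64(0.316))]
side blue 1798.0 [582. 264.] [ 20. 128.]
   at z.22: [0.6855 0.6645] [(np.float64(0.733), np.float64(0.491)), (np.float64(0.585), np.float64(0.835)), (np.float64(0.636), np.float64(0.848)), (np.float64(0.78), np.float64(0.507))]
side blue 2937.0 [270. 257.] [57. 56.]
   at z.22: [ 0.7328 -0.1576] [(np.float64(0.805), np.float64(-0.227)), (np.float64(0.659), np.float64(-0.236)), (np.float64(0.658), np.float64(-0.086)), (np.float64(0.803), np.float64(-0.083))]
side blue 277.0 [270. 210.] [58.  6.]
   at z.22: [ 0.6042 -0.1727] [(np.float64(0.614), np.float64(-0.251)), (np.float64(0.598), np.float64(-0.252)), (np.float64(0.594), np.float64(-0.095)), (np.float64(0.611), np.float64(-0.094))]
side blue 1851.5 [611. 182.] [61. 37.]
   at z.22: [0.4438 0.7764] [(np.float64(0.363), np.float64(0.72)), (np.float64(0.336), np.float64(0.836)), (np.float64(0.522), np.float6
[... 2813 characters left out ...]
loat64(-0.084))]
top blue 1903.0 [190.  75.] [55. 40.]
   at z.22: [0.9347 0.4377] [(np.float64(0.865), np.float64(0.527)), (np.float64(1.007), np.float64(0.535)), (np.float64(1.005), np.float64(0.347)), (np.float64(0.864), np.float64(0.342))]
top green 1194.5 [471. 202.] [21. 62.]
   at z.22: [ 0.5307 -0.4909] [(np.float64(0.552), np.float64(-0.39)), (np.float64(0.577), np.float64(-0.586)), (np.float64(0.509), np.float64(-0.591)), (np.float64(0.485), np.float64(-0.396))]
top green 924.5 [274. 133.] [43. 45.]
   at z.22: [0.7421 0.1467] [(np.float64(0.796), np.float64(0.236)), (np.float64(0.83), np.float64(0.092)), (np.float64(0.689), np.float64(0.059)), (np.float64(0.655), np.float64(0.2))]
```

View pics/crop_side.png

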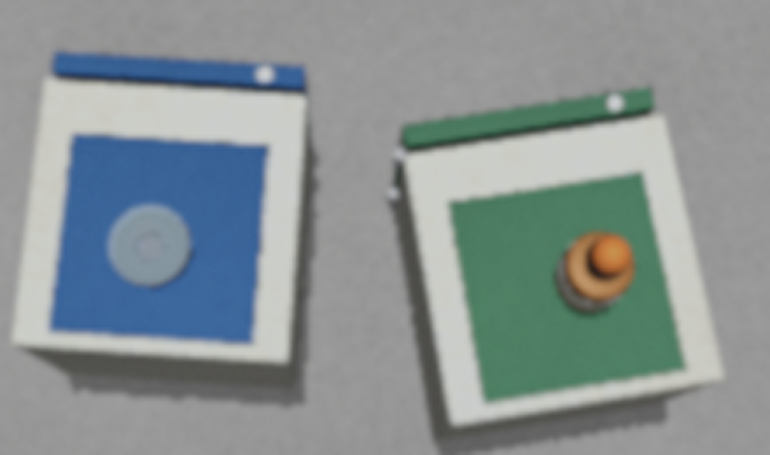

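View pics/crop_top.png

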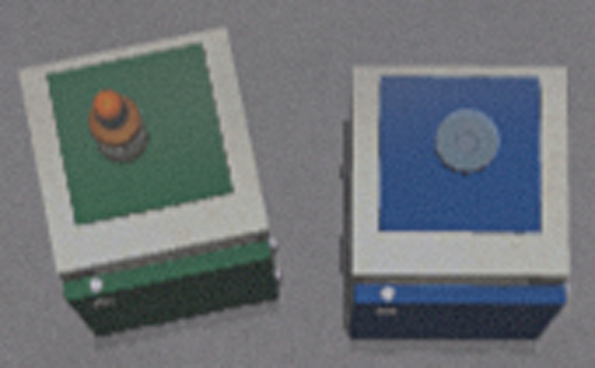

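```bash
cat > m2.py <<'E'
from h import *
F={n:eyes.grab_frame(n) for n in('side','top')}
for n,box in {'side':(288,204,310,217),'top':(336,178,356,190)}.items():
    f=F[n]; x0,y0,x1,y1=box
    im=f['frame'][y0:y1,x0:x1].astype(int)
    m=((im[:,:,0]>90)).astype(np.uint8)
    print(n); print(im[:,:,0])
def frame(c,yaw): return np.array([[np.cos(yaw),-np.sin(yaw),c[0]],[np.sin(yaw),np.cos(yaw),c[1]],[0,0,1]])
T=frame((.731,-.156),.015)
for n,f in F.items():
    im=f['frame'][:,:,::-1].copy(); im=cv2.resize(im,None,fx=4,fy=4,interpolation=cv2.INTER_CUBIC)
    def L(pts,z,col):
        P=[np.r_[(T@[a,b,1])[:2],z] for a,b in pts]; u=(proj(f,P)+.5)*4
        cv2.polylines(im,[np.int32(u)],True,col,1)
    L([(-.1,-.1),(.1,-.1),(.1,.1),(-.1,.1)],.22,(0,0,255))
    L([(-.126,-.098),(-.108,-.098),(-.108,.098),(-.126,.098)],.215,(0,255,255))
    L([(-.117+.004*np.cos(t),.067+.004*np.sin(t)) for t in np.linspace(0,6,8)],.215,(255,0,255))
    x,y={'side':(215,195),'top':(290,95)}[n]
    cv2.imwrite(f'pics/ov_{n}.png',im[y*4:(y+110)*4,x*4:(x+130)*4])
E
python3 m2.py
```

```text
side
[[150 150 151 153 153 153 153 152 151 151 151 152 152 152 153 155 153 153
  152 150 150 151]
 [149 148 149 150 152 152 150 150 151 153 153 152 151 152 152 153 153 153
  153 152 152 152]
 [138 138 140 144 145 144 143 146 149 151 152 150 150 150 151 151 152 152
  153 152 152 152]
 [109 111 117 122 123 123 124 129 134 137 139 139 140 140 140 141 143 142
  143 144 145 146]
 [ 72  73  80  84  85  84  86  92  95 101 111 127 139 138 125 114 111 112
  114 119 121 123]
 [ 56  55  57  59  58  58  59  58  62  81 119 153 173 169 140 100  77  73
   75  81  85  86]
 [ 55  56  55  55  54  54  55  54  59  96 147 181 196 191 162 112  70  58
   56  58  59  59]
 [ 55  55  55  57  55  56  55  55  61  99 153 188 200 195 166 116  71  56
   55  57  57  57]
 [ 52  52  52  54  53  54  54  54  59  87 136 172 186 180 150 103  66  57
   57  56  56  56]
 [ 41  41  43  44  43  43  44  47  49  62  95 125 138 130 105  73  55  53
   53  55  55  54]
 [ 61  56  53  52  49  46  42  42  41  41  47  60  68  62  50  42  39  40
   43  45  46  47]
 [135 125 116 114 110 101  93  90  87  79  72  70  69  64  63  62  61  5
[... 439 characters left out ...]
  42  46
   42  43]
 [ 37  43  41  40  36  35  39  50  43  40  38  45  37  40  40  39  43  41
   43  40]
 [ 45  45  41  49  46  41  61 100  86  89  86  89  55  35  32  43  33  37
   42  42]
 [ 41  38  41  32  45  38  57  85  78  83  78  85  52  32  30  44  46  35
   40  48]
 [ 37  44  37  38  44  44  43  45  47  48  48  45  48  42  41  44  28  45
   37  38]
 [ 39  43  37  39  39  36  38  41  36  38  30  36  36  37  31  42  37  36
   42  44]
 [ 39  41  36  38  44  39  42  40  39  42  41  48  41  38  44  43  36  36
   35  38]
 [ 39  40  40  36  41  42  39  35  45  46  41  42  32  48  36  48  41  42
   43  43]
 [ 40  37  41  36  44  41  38  37  41  47  42  44  42  35  32  44  43  34
   41  36]]
```

```bash
python3 -c "
import cv2,numpy as np
a=cv2.imread('pics/ov_side.png');b=cv2.imread('pics/ov_top.png');cv2.imwrite('pics/ov1.png',cv2.resize(np.hstack([a,b]),(800,338)))"
```

```text
(no output)
```

View pics/ov1.png

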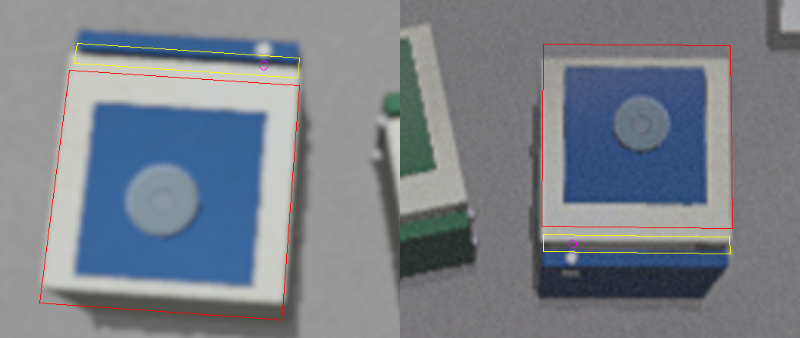

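```bash
python3 - <<'E'
from h import *
s,t=eyes.grab_frame('side'),eyes.grab_frame('top')
# dots
us=(288+12.0,204+6.6); ut=(336+9.4,182.6-0.0)
for n,f,u,box in(('side',s,us,(292,205,310,216)),('top',t,ut,(340,178,352,187))):
    x0,y0,x1,y1=box; p=f['frame'][y0:y1,x0:x1].astype(float)
    w=np.clip(p[:,:,0]-100,0,None)*(p[:,:,0]>100)
    if n=='side': w[:,:]=np.where(np.arange(y0,y1)[:,None]<208,0,w)   # keep off bench above
    else: w[:1]=0 if False else w[:1]
    yy,xx=np.mgrid[y0:y1,x0:x1]; u=np.array([(w*xx).sum(),(w*yy).sum()])/w.sum()
    print(n,u,onz(f,u,.215).round(4))
    if n=='side': u1=u
    else: u2=u
print(tri(s,u1,t,u2))
E
```

```text
side [300.54114286 210.38114286] [ 0.5976 -0.0913  0.215 ]
top [345.27376426 178.64638783] [ 0.5969 -0.0897  0.215 ]
(array([ 0.59719555, -0.09057461,  0.21374497]), np.float64(0.0017001475224803692))
```

Dot triangulates at (0.597, -0.091, 0.214), which matches its 0.215 height within 2 mm. The cabinet origin is then about (0.715, -0.156), yaw about 1°, and the square's width centre agrees. The door's outer face is at x≈0.589. I'm moving in with the fingers closed and tilting the tips forward 20°.

```bash
python3 -m creep '0 0.01 0.05 0.01 0 0 -0.5; 0 0.02 0.05 0 0 0 -0.5; 0 0.02 0.05 0 0 0 -0.5; 0 0.02 0.05 0 0 0 -0.5; 0 0.02 0.05 0 0 0 -0.5' 10
python3 -m creep '0 0.02 0.05 0 0 -0.5 0; 0 0.02 0.05 0 0 -0.5 0; 0 0.02 0.05 0 0 -0.5 0; 0 0.02 0.05 0 0 -0.5 0; 0 0.02 0.05 0 0 -0.5 0'
python3 -m creep '0 0.02 0.05 0 0 0 0; 0 0.01 0.017 -0.02 0 0 0; 0 0 0 0 0 0 0'
```

```text
time: 1.08
ee_pos: [0.3315, -0.4055, 0.4149]
ee_rot: [[0.0, -1.0, 0.0], [-1.0, -0.0, -0.0], [0.0, -0.0, -1.0]]
force: [1.5, 0.0, 1.0]
grip_width: 0.482
time: 1.7
ee_pos: [0.4315, -0.1555, 0.4151]
ee_rot: [[0.002, -0.939, 0.345], [-1.0, -0.002, 0.0], [0.001, -0.345, -0.939]]
force: [1.4, -0.7, 0.3]
grip_width: 0.005
time: 2.08
ee_pos: [0.4612, -0.0891, 0.3939]
ee_rot: [[0.005, -0.94, 0.34], [-1.0, -0.005, 0.001], [0.0, -0.34, -0.94]]
force: [-0.5, 0.3, -1.3]
grip_width: 0.004
```

```bash
python3 -m creep '0 0.004 -0.002 -0.045 0 0 0; 0 0 0 0 0 0 0'
cat > v.py <<'E'
import sys
from h import *
t=sys.argv[1]
for n in('side','top'):
    f=eyes.grab_frame(n); im=f['frame'][:,:,::-1]
    x,y,w,h={'side':(200,120,200,150),'top':(250,100,200,150)}[n]
    c=cv2.resize(im[y:y+h,x:x+w],None,fx=2,fy=2,interpolation=cv2.INTER_CUBIC)
    L=c if n=='side' else np.hstack([L,c])
cv2.imwrite(f'pics/{t}.png',L); 
w=eyes.grab_frame('wrist')['frame'][:,:,::-1]; cv2.imwrite(f'pics/{t}w.png',w)
o=readout.get_obs(); print(o['time'],o['ee_pos'].round(4),(o['ee_pos']+.1908*o['ee_rot'][:,2]).round(4),o['force'].round(1))
E
python3 v.py a
```

```text
time: 2.33
ee_pos: [0.4643, -0.0928, 0.3481]
ee_rot: [[0.002, -0.941, 0.338], [-1.0, -0.001, 0.001], [-0.0, -0.338, -0.941]]
force: [-0.8, 0.3, -0.4]
grip_width: 0.004
2.475 [ 0.4655 -0.0928  0.3512] [ 0.5309 -0.0929  0.172 ] [-0.3 -0.3  1.1]
```

View pics/a.png

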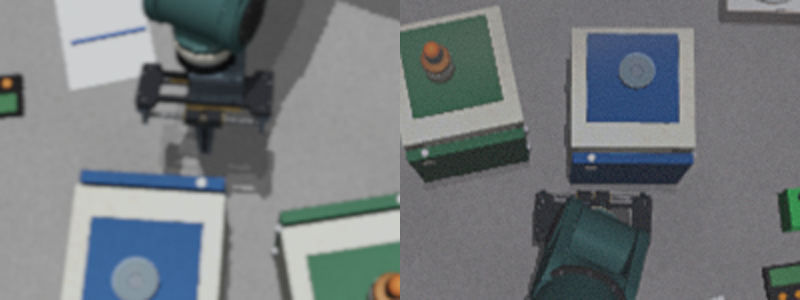

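View pics/aw.png

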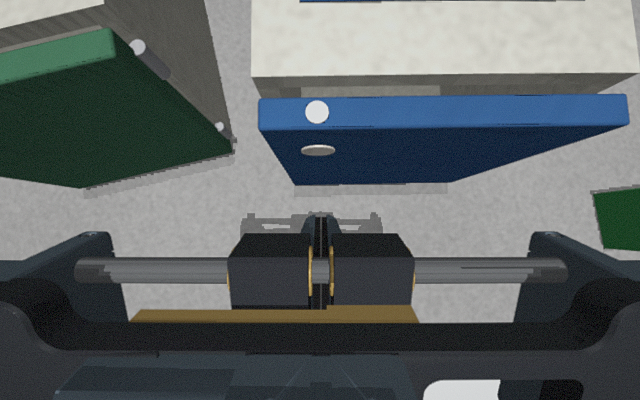

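The wrist view has the closed fingertips at column ~320 and the white spot at ~(318,150), so they're lined up. I'm advancing and watching the force.

```bash
python3 -m creep '0 0.018 0.001 0 0 0 0; 0 0.016 0.001 0 0 0 0; 0 0 0 0 0 0 0'; python3 -m creep '0 0.003 0 0 0 0 0; 0 0 0 0 0 0 0'; python3 -m creep '0 0.003 0 0 0 0 0; 0 0 0 0 0 0 0'
```

```text
time: 2.85
ee_pos: [0.5007, -0.0901, 0.3502]
ee_rot: [[0.003, -0.939, 0.343], [-1.0, -0.003, 0.0], [0.001, -0.343, -0.939]]
force: [-0.3, 0.6, 0.3]
grip_width: 0.008
time: 3.1
ee_pos: [0.5021, -0.0901, 0.3496]
ee_rot: [[0.003, -0.94, 0.342], [-1.0, -0.003, 0.0], [0.001, -0.342, -0.94]]
force: [-0.5, -0.5, -0.3]
grip_width: 0.009
time: 3.35
ee_pos: [0.5053, -0.0902, 0.3498]
ee_rot: [[0.003, -0.94, 0.342], [-1.0, -0.003, -0.0], [0.001, -0.342, -0.94]]
force: [0.4, 0.3, 0.2]
grip_width: 0.005
```

```bash
python3 -m creep '0 0.003 0 0 0 0 0; 0 0 0 0 0 0 0'; python3 -m creep '0 0.002 0 0 0 0 0; 0 0 0 0 0 0 0'
```

```text
time: 3.6
ee_pos: [0.5082, -0.0901, 0.3496]
ee_rot: [[0.003, -0.94, 0.342], [-1.0, -0.003, 0.0], [0.001, -0.342, -0.94]]
force: [-1.2, 0.8, 0.9]
grip_width: 0.004
time: 3.85
ee_pos: [0.51, -0.0901, 0.3495]
ee_rot: [[0.003, -0.94, 0.341], [-1.0, -0.003, 0.0], [0.001, -0.341, -0.94]]
force: [-6.2, 0.1, 4.5]
grip_width: 0.006
```

```bash
python3 v.py b
```

```text
4.0 [ 0.5099 -0.0901  0.3495] [ 0.575  -0.09    0.1702] [-5.5  0.4  2.9]
```

View pics/bw.png

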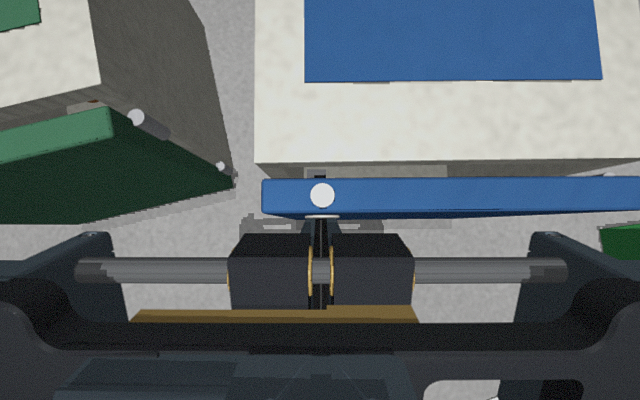

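Contact is at the spot (dot at column 322, tip at 320) with about 5.5 N. I'm pushing a few mm further.

```bash
python3 -m creep '0 0.002 0 0 0 0 0; 0 0 0 0 0 0 0'; python3 -m creep '0 0.002 0 0 0 0 0; 0 0 0 0 0 0 0'
```

```text
time: 4.25
ee_pos: [0.5119, -0.09, 0.3495]
ee_rot: [[0.003, -0.94, 0.341], [-1.0, -0.003, 0.0], [0.001, -0.341, -0.94]]
force: [-4.4, 1.0, 1.5]
grip_width: 0.005
time: 4.5
ee_pos: [0.514, -0.0899, 0.3495]
ee_rot: [[0.003, -0.94, 0.341], [-1.0, -0.003, 0.001], [0.0, -0.341, -0.94]]
force: [-3.6, 2.9, 2.1]
grip_width: 0.001
```

Pushed in ~5.5 mm and the force dropped, so the latch probably released. Backing off and letting the door spring.

```bash
python3 -m creep '0 -0.05 0 0.005 0 0 0; 0 -0.03 0 0.05 0 0 0; 0 0 0 0.06 0 0 0; 0 0 0 0.02 0 0 0; 0 0 0 0 0 0 0'; python3 -m creep '0 0 0 0 0 0 0; 0 0 0 0 0 0 0; 0 0 0 0 0 0 0; 0 0 0 0 0 0 0; 0 0 0 0 0 0 0'; python3 -m creep '0 0 0 0 0 0 0; 0 0 0 0 0 0 0; 0 0 0 0 0 0 0; 0 0 0 0 0 0 0; 0 0 0 0 0 0 0';python3 v.py c
```

```text
time: 5.12
ee_pos: [0.4344, -0.0902, 0.4864]
ee_rot: [[0.002, -0.938, 0.346], [-1.0, -0.003, -0.001], [0.002, -0.346, -0.938]]
force: [0.2, 0.3, -0.8]
grip_width: 0.008
time: 5.75
ee_pos: [0.4342, -0.0901, 0.4846]
ee_rot: [[0.003, -0.94, 0.342], [-1.0, -0.003, 0.0], [0.001, -0.342, -0.94]]
force: [0.3, -0.1, -0.2]
grip_width: 0.005
time: 6.38
ee_pos: [0.4342, -0.0901, 0.4848]
ee_rot: [[0.003, -0.94, 0.342], [-1.0, -0.003, -0.0], [0.001, -0.342, -0.94]]
force: [0.3, 1.3, 0.7]
grip_width: 0.005
6.525 [ 0.4342 -0.0902  0.4848] [ 0.4995 -0.0902  0.3055] [-0.7 -1.  -0.3]
```

View pics/c.png

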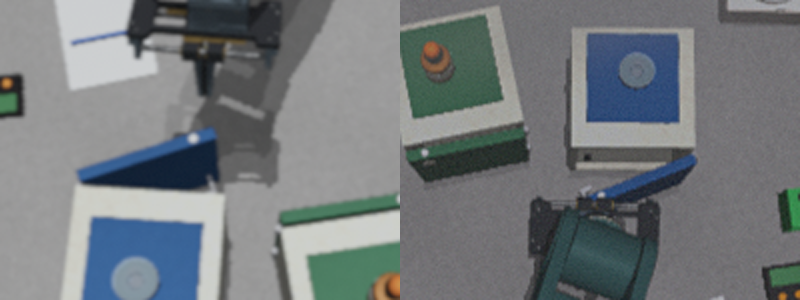

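View pics/cw.png

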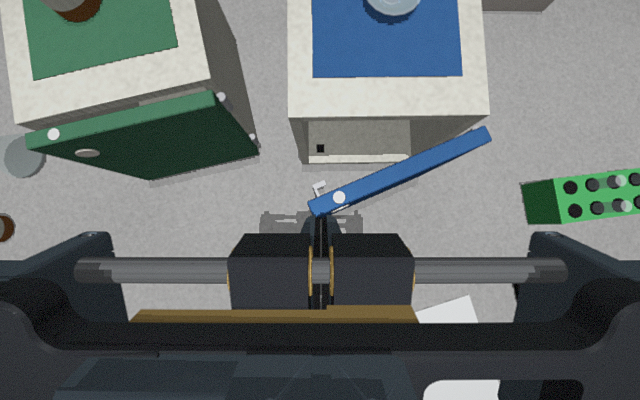

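Door has sprung ajar. Measuring its angle from the dot: side view at about (296,189), wrist view at (339,197).

```bash
cat > ang.py <<'E'
from h import *
c=np.array([.7155,-.1555]);yaw=.015
R=np.array([[np.cos(yaw),-np.sin(yaw)],[np.sin(yaw),np.cos(yaw)]])
H=c+R@np.array([-.108,-.098])
def th(P):  # dot at r=.165, x=-.009 in the hinge frame
    v=R.T@(np.array(P)[:2]-H); return np.arctan2(-v[0],v[1])-np.arctan2(.009,.165), np.hypot(*v)
def pos(t,r,d): return H+R@(r*np.array([-np.sin(t),np.cos(t)])+d*np.array([np.cos(t),np.sin(t)]))
E
python3 - <<'E'
from ang import *
for n,u in(('side',(296.3,189.2)),('wrist',(339,197))):
    f=eyes.grab_frame(n); P=onz(f,u,.215); print(n,P.round(4),[round(float(q),3) for q in th(P)])
print('H',H.round(4))
t=.4
print('edge in',pos(t,.196,0).round(3))
for t,r,d in((.4,.155,.033),(.4,.155,.02),(.6,.155,.02),(.8,.155,.02),(1.0,.155,.019),(1.2,.155,.018),(1.31,.155,.017)):
    print(t,pos(t,r,d).round(3))
E
```

```text
side [ 0.5382 -0.1088  0.215 ] [0.381, 0.163]
wrist [ 0.5365 -0.1068  0.215 ] [0.385, 0.165]
H [ 0.609  -0.2551]
edge in [ 0.53  -0.076]
0.4 [ 0.577 -0.1  ]
0.4 [ 0.565 -0.105]
0.6 [ 0.536 -0.117]
0.8 [ 0.51  -0.134]
1.0 [ 0.487 -0.157]
1.2 [ 0.47  -0.184]
1.31 [ 0.463 -0.201]
```

Angle ≈0.383 rad in both views, radius 0.164 against a nominal 0.165. I'm straightening the tool and going over the top to behind the door.

```bash
python3 -m creep '0 0.025 -0.002 0 0 0.5 0; 0 0.03 -0.002 0 0 0.5 0; 0 0.03 -0.002 0 0 0.5 0; 0 0.03 -0.002 0 0 0.5 0; 0 0.03 -0.002 0 0 0.5 0'; python3 -m creep '0 0.001 0 -0.03 0 0 0; 0 0 0 0 0 0 0'; python3 v.py d
```

```text
time: 7.25
ee_pos: [0.5803, -0.1002, 0.4846]
ee_rot: [[0.003, -1.0, -0.002], [-1.0, -0.003, -0.0], [0.0, 0.002, -1.0]]
force: [0.2, 0.1, 0.3]
grip_width: 0.003
time: 7.5
ee_pos: [0.5799, -0.1, 0.4527]
ee_rot: [[0.003, -1.0, -0.004], [-1.0, -0.003, 0.001], [-0.001, 0.004, -1.0]]
force: [-0.4, -0.3, 0.2]
grip_width: 0.007
7.65 [ 0.5802 -0.1002  0.4558] [ 0.5804 -0.1002  0.265 ] [0.3 0.4 0. ]
```

View pics/dw.png

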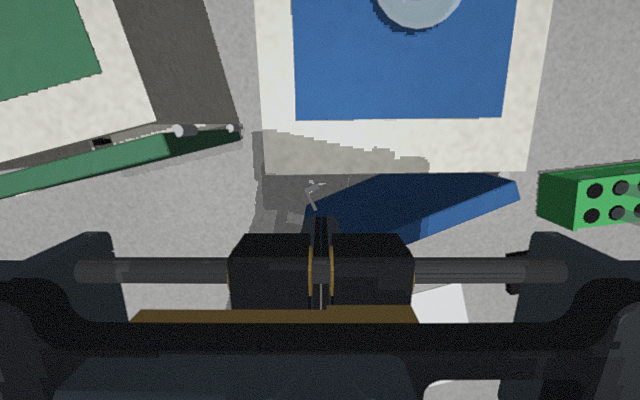

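View pics/d.png

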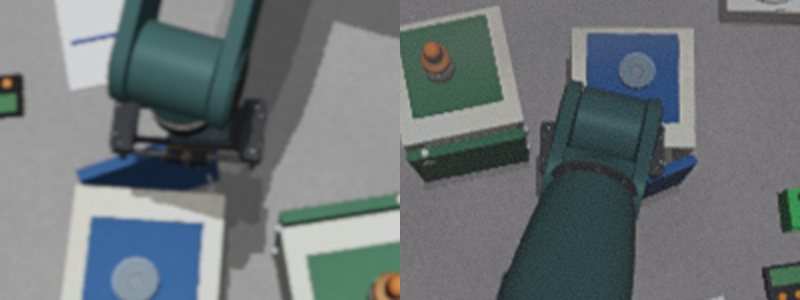

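The wrist view shows the fingertips at ~(321,225), behind the door between its inner face and the rim, as computed. Lowering, then pushing along the arc.

```bash
python3 -m creep '0 0 0 -0.03 0 0 0; 0 0 0 -0.03 0 0 0; 0 0 0 -0.03 0 0 0; 0 0 0 0 0 0 0'; python3 -m creep '0 -0.008 -0.003 0 0 0 0; 0 -0.008 -0.003 0 0 0 0; 0 -0.014 -0.006 0 0 0 0; 0 0 0 0 0 0 0'
```

```text
time: 8.15
ee_pos: [0.5797, -0.1001, 0.3641]
ee_rot: [[0.003, -1.0, -0.002], [-1.0, -0.003, 0.0], [-0.0, 0.002, -1.0]]
force: [-0.5, -0.2, 0.9]
grip_width: 0.001
time: 8.65
ee_pos: [0.5491, -0.1126, 0.3651]
ee_rot: [[0.002, -1.0, -0.0], [-1.0, -0.002, -0.0], [0.0, 0.0, -1.0]]
force: [-0.3, 0.4, 0.8]
grip_width: 0.006
```

```bash
python3 -m creep '0 -0.007 -0.003 0 0 0 0; 0 -0.007 -0.003 0 0 0 0; 0 -0.006 -0.004 0 0 0 0; 0 -0.006 -0.004 0 0 0 0;  0 -0.006 -0.004 0 0 0 0'; python3 v.py e
```

```text
time: 9.28
ee_pos: [0.5179, -0.1304, 0.3647]
ee_rot: [[0.003, -1.0, 0.0], [-1.0, -0.003, 0.0], [-0.0, -0.0, -1.0]]
force: [2.0, 1.2, -0.2]
grip_width: 0.01
9.425 [ 0.5178 -0.1303  0.3646] [ 0.5177 -0.1303  0.1738] [-0.5  0.4  0.1]
```

View pics/ew.png

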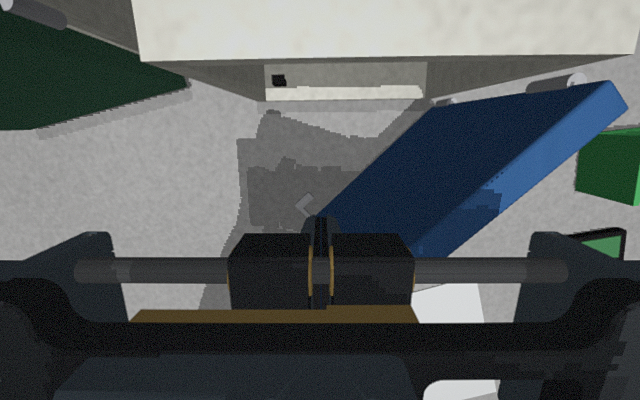

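The wrist view shows the door turning with the finger on its inner face, at about 45°. I'm carrying on along the arc.

```bash
python3 -m creep '0 -0.006 -0.004 0 0 0 0; 0 -0.006 -0.005 0 0 0 0; 0 -0.006 -0.006 0 0 0 0; 0 -0.006 -0.006 0 0 0 0;  0 -0.006 -0.006 0 0 0 0'; python3 -m creep '0 -0.005 -0.007 0 0 0 0; 0 -0.005 -0.007 0 0 0 0; 0 -0.004 -0.007 0 0 0 0; 0 0 0 0 0 0 0';  python3 v.py f
```

```text
time: 10.05
ee_pos: [0.4878, -0.1576, 0.3648]
ee_rot: [[0.003, -1.0, 0.0], [-1.0, -0.003, 0.0], [-0.0, -0.0, -1.0]]
force: [3.8, 1.6, 0.3]
grip_width: 0.007
time: 10.55
ee_pos: [0.4738, -0.1786, 0.3646]
ee_rot: [[0.002, -1.0, -0.001], [-1.0, -0.002, 0.0], [-0.0, 0.001, -1.0]]
force: [-0.3, 0.8, 0.5]
grip_width: 0.005
10.7 [ 0.4741 -0.1781  0.3645] [ 0.4739 -0.1781  0.1737] [-1.   0.3  0.2]
```

View pics/f.png

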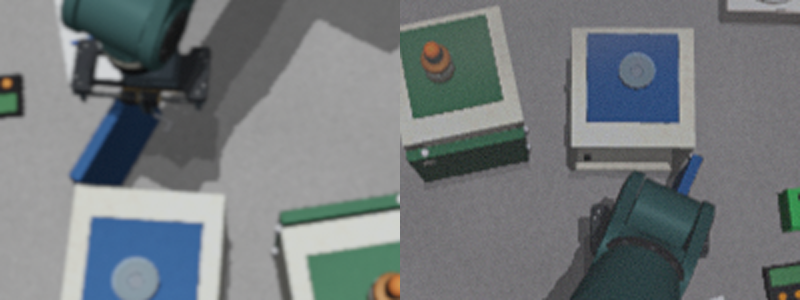

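View pics/fw.png

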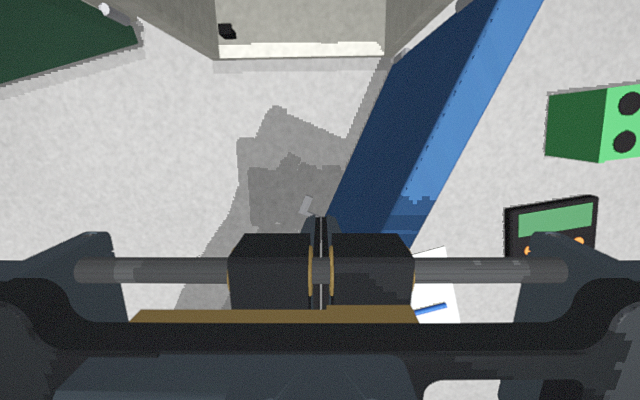

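```bash
cat > wa.py <<'E'
from ang import *
f=eyes.grab_frame('wrist'); im=f['frame'].astype(int)
P=[];Q=[]
for y in range(15,190,5):
    r=im[y]; m=(r[:,2]>150)&(r[:,2]-r[:,0]>70)   # bright-blue top face
    x=np.where(m[330:640])[0]
    if len(x)<8: continue
    x+=330; P.append(onz(f,(x.min()-.5,y),.215)[:2]); Q.append(onz(f,(x.max()+.5,y),.215)[:2])
for A in(P,Q):
    A=np.array(A); vx,vy,x0,y0=cv2.fitLine(A.astype(np.float32),cv2.DIST_HUBER,0,.01,.01).ravel()
    if vx>0: vx,vy=-vx,-vy
    a=np.arctan2(-vx,vy)-yaw*-1*-1 if 0 else np.arctan2(-vx,vy)+0
    # world dir = R(yaw) R(theta) y -> angle = theta+yaw
    n=np.array([vy,-vx]); print(len(A),'theta',round(float(a-yaw),3),'hinge offset mm',round(float((H-[x0,y0])@n*1000),1))
E
python3 wa.py
```

```text
35 theta 1.159 hinge offset mm -1.9
35 theta 1.159 hinge offset mm 14.7
```

θ = 1.16 and the thickness checks at 16.6 mm. About 0.15 rad is left, so ~22 mm more.

```bash
python3 -m creep '0 -0.003 -0.006 0 0 0 0; 0 -0.002 -0.006 0 0 0 0; 0 -0.001 -0.006 0 0 0 0; 0 0 0 0 0 0 0; 0 0 0 0 0 0 0';  python3 wa.py
```

```text
time: 11.38
ee_pos: [0.4682, -0.1963, 0.3648]
ee_rot: [[0.003, -1.0, 0.0], [-1.0, -0.003, -0.0], [0.0, -0.0, -1.0]]
force: [-0.0, -0.8, -0.7]
grip_width: 0.008
35 theta 1.27 hinge offset mm -1.5
35 theta 1.265 hinge offset mm 15.2
```

```bash
python3 -m creep '0 -0.001 -0.004 0 0 0 0; 0 0 -0.003 0 0 0 0; 0 0 0 0 0 0 0; 0 0 0 0 0 0 0';  python3 wa.py
```

```text
time: 11.92
ee_pos: [0.4672, -0.2032, 0.3647]
ee_rot: [[0.003, -1.0, 0.0], [-1.0, -0.003, -0.0], [0.0, -0.0, -1.0]]
force: [-1.2, 1.5, -0.8]
grip_width: 0.006
35 theta 1.31 hinge offset mm -1.5
35 theta 1.305 hinge offset mm 15.3
```

That gives 1.31 rad (75°). Backing away sideways, then up and clear.

```bash
python3 -m creep '0 0.003 0.015 0 0 0 0; 0 0.003 0.02 0 0 0 0; 0 0 0 0.05 0 0 0; 0 0 0 0.06 0 0 0; 0 0 0 0.04 0 0 0'; python3 -m creep '0 0 0.05 0 0 0 0; 0 0 0.05 0 0 0 0; 0 0 0.05 0 0 0 0;0 0 0.05 0 0 0 0;0 0 0.03 0 0 0 0'; python3 -m creep '0 0 0 0 0 0 0; 0 0 0 0 0 0 0; 0 0 0 0 0 0 0; 0 0 0 0 0 0 0;0 0 0 0 0 0 0'; python3 v.py g; python3 - <<'E'
from h import *
cv2.imwrite('pics/gfull.png',eyes.grab_frame('side')['frame'][:,:,::-1])
E
```

```text
time: 12.6
ee_pos: [0.4733, -0.1673, 0.5176]
ee_rot: [[0.003, -1.0, 0.002], [-1.0, -0.003, -0.001], [0.001, -0.002, -1.0]]
force: [-0.4, 0.4, 0.1]
grip_width: 0.004
time: 13.22
ee_pos: [0.4727, 0.0645, 0.5149]
ee_rot: [[0.004, -1.0, 0.001], [-1.0, -0.004, 0.0], [-0.0, -0.001, -1.0]]
force: [0.6, -1.0, 0.6]
grip_width: 0.006
time: 13.85
ee_pos: [0.4732, 0.0615, 0.5147]
ee_rot: [[0.002, -1.0, 0.0], [-1.0, -0.002, -0.0], [0.0, -0.0, -1.0]]
force: [-0.2, 1.0, -0.4]
grip_width: 0.005
14.0 [0.4732 0.0617 0.5147] [0.4732 0.0617 0.3239] [ 0.6  0.2 -0.1]
```

View pics/g.png

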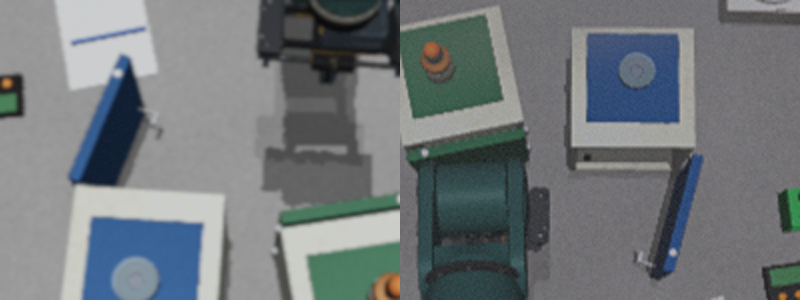

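View pics/gfull.png

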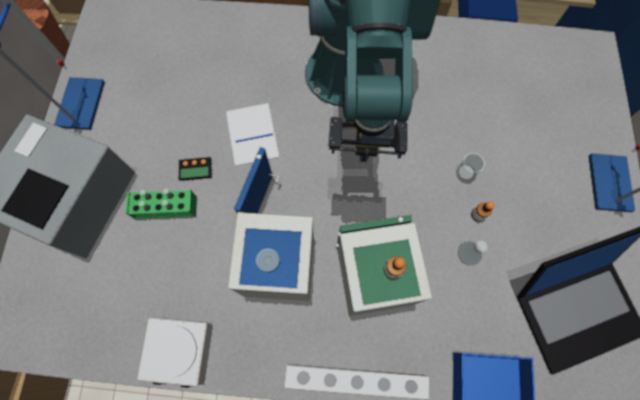

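The door stands open with its dot at side (259,156) and top (386,226). The green door is shut and everything else is in place. One last check on the angle before I hand in.

```bash
python3 - <<'E'
from ang import *
for n,u in(('side',(259,156)),('top',(386.3,226.3))):
    f=eyes.grab_frame(n); P=onz(f,u,.215); print(n,P.round(4),[round(float(q),3) for q in th(P)])
# unmoved scene check
a=cv2.imread('pics/side0.png').astype(int); b=eyes.grab_frame('side')['frame'][:,:,::-1].astype(int)
for k,(x0,y0,x1,y1) in dict(dish=(250,240,290,275),dropA=(375,250,415,285),dropB=(465,195,500,225),beaker=(450,145,490,185),flask=(450,235,495,270),rack=(120,185,200,220),timer=(175,152,215,182),green=(340,214,412,236)).items():
    print(k,np.abs(a-b)[y0:y1,x0:x1].mean().round(2))
print(job.finish_job())
E
```

```text
side [ 0.448  -0.2235  0.215 ] [1.307, 0.164]
top [ 0.446  -0.2232  0.215 ] [1.308, 0.166]
dish 0.42
dropA 0.45
dropB 0.41
beaker 0.34
flask 0.35
rack 0.48
timer 0.54
green 11.48
the job is handed in; nothing more can be done
None
```

The blue door stands open at about 75°, and I've handed the job in; it took about 14 s of the 58 s allowed.

- **Release:** I pressed the white spot with the closed fingertips. The door went in about 5–6 mm at roughly 6 N, and the force then dropped. I backed off and the door sprang ajar by itself to about 0.38 rad.
- **Opening:** I reached over the top and behind the free edge with the fingertips. I pushed along the arc to 1.31 rad, then moved the arm clear.

**Last checks:**
- **Door angle:** the side and top views put the door at 1.307 and 1.308 rad. The measured dot radius was 164–166 mm, against 165 mm expected.
- **Other objects:** the dish, both droppers, beaker, flask, rack and timer matched the first side picture to within image noise.
- **Green door:** the one check that disagreed was the patch of picture around the green door, which changed by 11.5 against about 0.5 elsewhere. The arm and its shadow are beside it there, so I put the change down to that. The door looked shut in both views and was never touched, but I did not measure its angle.

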